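# Lock the lid of a dry-goods container

### The job

One of the two storage containers on the prep table has its lid on, but the locking flaps on its two long sides still stand open. With your fingertips, fold each of these two flaps over the edge of the lid and down against the side, and press it in until its ledge snaps beneath the lip of the container's rim, so that the lid is locked all round. Do not lift, tip or shove either container, pick nothing up, and leave the other things on the table where they are.

Things in the scene. Friction and masses are not known exactly. Their poses are not given: they have to be found in the camera images.
- container: the container to lock, the one of the two with open flaps: loose, full, about 3.2 kg, white plastic, 220 x 150 mm, dark teal lid on, 106 mm high at the lid's edge, 112 mm at its raised flat middle (196 x 126 mm). Origin: centre of its underside; x along its length, y to its left long side, z up. Sideways pushes over some 15 N slide it. The flaps on its short ends are already locked
- flap_left (a joint): angle of the left flap: 0 = hanging against the side, locked; 1.57 = level, pointing away from the container; 2.9 = almost upright. Starts at 1.8 to 2.6, stays where it is left (light hinge friction, no spring). Folded down it stops at about 0.35, its ledge against the lip; a push of 5 to 10 N towards the container below the ledge snaps it in: then it reads 0 to 0.06 and stays
- flap_left_hinge (a point): middle of the hinge line of the left flap, at y = +87 mm, z = 106 mm in the container's frame; the line runs along the container's x. Under it the rim has a down-turned springy lip, at y = +84 mm, lower edge 81 mm above the table: the flap's ledge belongs beneath and behind it
- flap_left_edge (a point): middle of the free edge of the left flap (stiff panel, plastic of the lid, 85 mm long, 40 mm from hinge to edge, 3 mm thick), on its outer face; y = +90 mm, z = 66 mm in the container's frame when locked. On the inner face, 24 mm from the hinge, a ledge stands out 10 mm; on the outer face a thumb edge 47 mm long stands out 4 mm along the free edge
- flap_right (a joint): angle of the right flap: 0 = hanging against the side, locked; 1.57 = level, pointing away from the container; 2.9 = almost upright. Starts at 1.8 to 2.6, stays where it is left (light hinge friction, no spring). Folded down it stops at about 0.35, its ledge against the lip; a push of 5 to 10 N towards the container below the ledge snaps it in: then it reads 0 to 0.06 and stays
- flap_right_hinge (a point): middle of the hinge line of the right flap, at y = -87 mm, z = 106 mm in the container's frame; the line runs along the container's x. Under it the rim has a down-turned springy lip, at y = -84 mm, lower edge 81 mm above the table: the flap's ledge belongs beneath and behind it
- flap_right_edge (a point): middle of the free edge of the right flap (stiff panel, plastic of the lid, 85 mm long, 40 mm from hinge to edge, 3 mm thick), on its outer face; y = -90 mm, z = 66 mm in the container's frame when locked. On the inner face, 24 mm from the hinge, a ledge stands out 10 mm; on the outer face a thumb edge 47 mm long stands out 4 mm along the free edge
- container2: a second, identical container with all four flaps locked, 258 x 188 mm over its flaps, 112 mm high; loose, leave alone. Origin: centre of its underside, z up
- spice_jar: small amber glass jar with a black cap, 44 mm across, 95 mm high, standing; leave alone. Origin: centre of its underside
- dredger: small metal shaker, 52 mm across, 89 mm high, standing; leave alone. Origin: centre of its underside
- mug: white mug, 74 mm across, 90 mm high; leave alone. Origin: centre of its underside
- bowl: small steel bowl, 120 mm across, 50 mm high; leave alone. Origin: centre of its underside
- spoon: steel serving spoon lying on the table, 230 mm long; leave alone. Origin: its underside, x along it
- scoop: metal dry-goods scoop lying on the table, 190 mm long, 40 mm high; leave alone. Origin: on the underside where the handle meets the pan, x towards the pan

How it is judged:
By the outcome, as a careful person would: the job done as asked, in the order asked, and still so for the second after the job is handed in, with the robot touching nothing.
It also fails if it takes over 51 s, if anything falls off the work surface, if the arm or the gripper's body presses on something with over 40 N, if the wrist force passes 120 N, or if a joint passes its speed limit or range.

### The arm

A 6-joint arm with a two-finger parallel gripper is mounted at the origin on the work surface. World frame = base frame: x ahead of the robot, y to its left, z up, the work surface at z = 0. Lengths are in m, angles in rad, forces in N, time in s.
With the tool pointing down it reaches from about 0.275 to 0.75 m from the base axis. Payload 10.2 kg.
Tool frame: the origin (TCP) lies at the very end of the fingers, on their centre line; the grasp point (between the pads) lies 19 mm behind it (r.grasp_offset is the distance from the TCP to the grasp point, in m); x points along the fingers, z is the direction in which the jaws open and shut, and the axes are right-handed (so a half turn about x gives the same grasp; the last joint's range is limited). The gripper opens to 88 mm and grips with 3 to 60 N. Pads are 18 mm wide; open, the fingers measure 123 mm over their backs; the gripper's body (75 mm by 187 mm) begins 45 mm behind the grasp point.
Start: joints at [-0.223, 0.313, 1.498, -0, 1.331, -0.223], TCP at [0.525, -0, 0.239] pointing down, gripper open.
Joint ranges: [-2.94, 2.94], [-0.97, 2.17], [0.19, 2.56], [-1.23, 4.37], [0.02, 3.11], [-2.88, 2.88]. Speed limits (rad/s): [2.39, 2.39, 3.01, 3.14, 3.14, 3.14].

### API

Orientations are given as a unit quaternion [x, y, z, w].
In Python, from cell import r gives the robot as it stands.
- The arm moves only by the shell command python3 -m handwheel 'ROWS' [OPENING]. ROWS is JSON, a list of rows, each a list of 2 entries, a list of its own where there are three numbers: the shift along the tool's x, y, z in cm, then the turn, a rotation vector about the tool's x, y, z in rad. A call has 1 to 8 rows; each row is the pose to reach, as a shift and turn from the pose commanded when the call began, along the tool's axes at that moment; what a row does not reach only later rows make up. A row lasts 1/8 s, in which the tool goes at most 62.5 mm and 10.7 degrees, less where a joint would pass 70% of its speed; a pose out of reach is approached as far as the arm can. A call with a gripper value outside its range is refused whole. OPENING is the closure, from 0 (fully open) to 1 (shut), set as the call begins (- or left out, the last holds). The fingers move at their own pace and stop on an object; the grip force is fixed at half the most. Time passes only in rows, so rows that repeat a pose let the fingers close. It gives the time, the measured TCP pose, the force and the opening at its end, in the units of the state.
- r.state(): the state, without advancing time (a new reading comes with each control period).
- r.camera(name): name is "scene" or "side" or "wrist"; returns (picture, depth): 420x560x3 uint8, blue, green, red; 420x560 float32, m along the optical axis (not along the pixel's ray), 0 where there is no reading.
- r.camera_info(name): a dict with "intrinsics" (3x3 intrinsics, pixels), "rvec" (rotation vector, rad) and "tvec" (3), from world to camera coordinates, as OpenCV has them; the wrist camera has in their place "hand_eye" (4x4, takes a point from camera to tool coordinates, whose origin is the TCP and whose axes are the tool frame's). Camera axes: x right, y down, z forward; pixel columns grow to the right and rows downward; lengths in m; the calibration is good to about 2 mm. A picture is of the moment at which its call begins: read the wrist's pose just before it. camera_info takes no time and is no camera call.
- r.job_done(): hands the job in, once; it reports no verdict.
The state is a dict: "time_s": time; "joint_pos": joint angles; "joint_vel": joint speeds; "joint_torque": joint torques, N m; "eef_pos": TCP position; "ee_rot": TCP orientation; "ft_force": force on the tool from outside, world axes, zero at the start; "moment": the same for the moment, N m; "finger_gap": finger opening in m.
Only numpy, scipy, OpenCV 4.12 (cv2) and the standard library are available. Lean on these libraries where they do the work, as an engineer would, in place of code of your own. Each camera call takes 0.05 s, during which the arm holds its last target. There are 200 camera calls.

## Working session

There is one attempt and no reset: what is moved stays moved. The work goes in short steps, Python scripts to look and compute and a shell command to move; the robot and the scene stay as the last step left them, time stands still between calls to the robot, and variables do not carry over. Pictures are saved under pics/ and viewed, about 8 in all and at most 12, crops included, and the job is handed in when it is done.

```bash
mkdir -p pics; ls
python3 - <<'E'
from cell import r
import cv2,numpy as np
s=r.state();print(s['time_s'],s['eef_pos'],s['ee_rot'],s['ft_force'])
for n in('scene','side'):
    im,d=r.camera(n);cv2.imwrite(f'pics/{n}0.png',im);np.save(f'pics/{n}0.npy',d)
    i=r.camera_info(n);R=cv2.Rodrigues(np.array(i['rvec'],float))[0];print(n,-R.T@np.array(i['tvec']).ravel(),R[2])
E
```

```text
pics
0.0 [5.24765555e-01 3.99495027e-05 2.38181462e-01] [9.79383498e-05 7.07542145e-01 8.90983381e-05 7.06671137e-01] [0.13333322 0.15035263 0.41892632]
scene [ 1.32710076 -0.63166688  0.72269368] [-0.66029863  0.53221264 -0.5298636 ]
side [ 0.39873004 -0.87215281  0.91781636] [ 0.1214974   0.72262575 -0.68047807]
```

View pics/scene0.png

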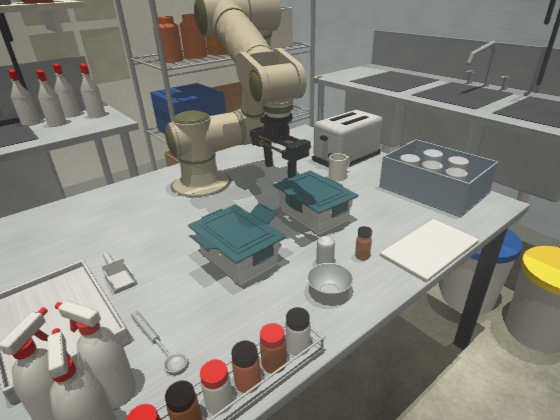

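View pics/side0.png

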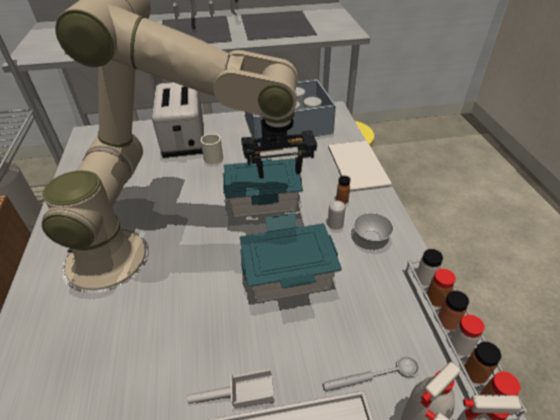

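The side picture shows two teal-lidded containers, at about (288,265) and (262,190). An open flap shows near (282,228). I'll enlarge both pictures.

Run:
```python
import cv2,numpy as np
a=cv2.imread('pics/scene0.png')[150:290,180:380];b=cv2.imread('pics/side0.png')[140:310,200:360]
a=cv2.resize(a,(800,560),interpolation=cv2.INTER_CUBIC);cv2.imwrite('pics/c1.png',a)
cv2.imwrite('pics/c2.png',cv2.resize(b,(560,595),interpolation=cv2.INTER_CUBIC))
```

```text
(no output)
```

View pics/c1.png

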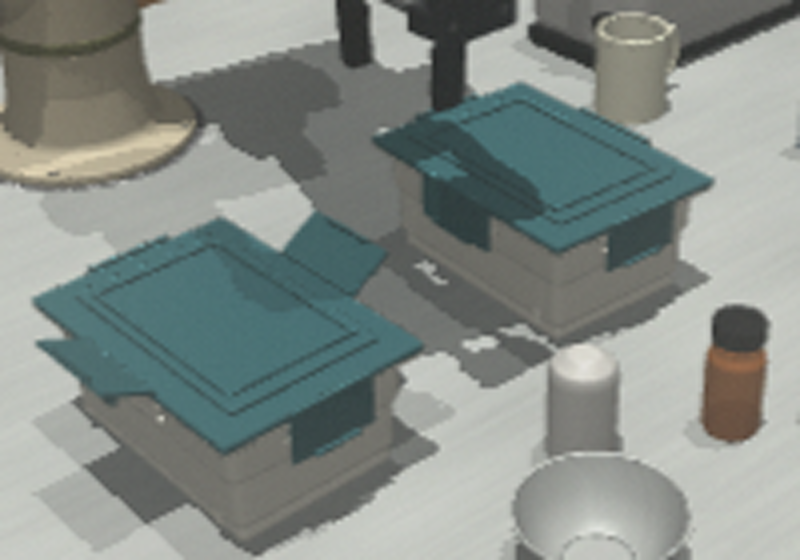

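View pics/c2.png

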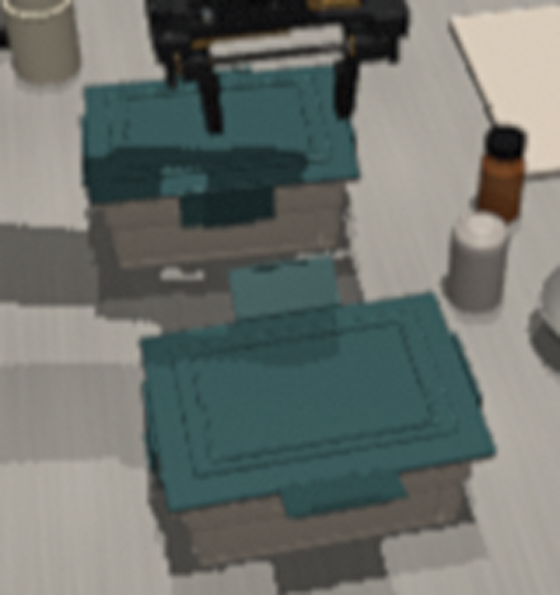

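The near container, at side px (288,262), is the one to lock. Its flap on the +y side stands up steeply, and its flap on the -y side is near level. The other container stands close behind it on the +y side. Next I'll triangulate the lid corners and fit the pose.

```bash
cat > h.py <<'E'
import numpy as np,cv2
from cell import r
def cam(n):
    i=r.camera_info(n);K=np.array(i['intrinsics'],float);R=cv2.Rodrigues(np.array(i['rvec'],float))[0];t=np.array(i['tvec'],float).ravel()
    return K,R,t
def cloud(n,d):
    K,R,t=cam(n);v,u=np.indices(d.shape)
    P=np.stack([(u-K[0,2])/K[0,0]*d,(v-K[1,2])/K[1,1]*d,d],-1)
    W=(P-t)@R
    W[d<=0]=np.nan
    return W
E
python3 - <<'E'
from h import *
c2=np.array([(142,340),(435,293),(493,453),(172,508)],float)/3.5+[200,140]
c1=np.array([(218,218),(422,348),(225,450),(35,300)],float)/4+[180,150]
P=[(lambda K,R,t:K@np.c_[R,t])(*cam(n)) for n in('scene','side')]
X=cv2.triangulatePoints(P[0],P[1],c1.T,c2.T);X=(X[:3]/X[3]).T;print(X.round(4),X.mean(0).round(4))
e=(X[1]+X[2]-X[0]-X[3])/2;print(np.linalg.norm(e),np.linalg.norm((X[0]+X[1]-X[2]-X[3])/2),np.arctan2(e[1],e[0]))
for n in('scene','side'):
    im=cv2.imread(f'pics/{n}0.png').astype(int);W=cloud(n,np.load(f'pics/{n}0.npy'))
    teal=(im[...,0]-im[...,2]>20)&(W[...,2]>.03)&(W[...,2]<.2)&(W[...,0]>.2)&(W[...,0]<.8)&(abs(W[...,1])<.5)
    c=X.mean(0);m=teal&(np.hypot(W[...,0]-c[0],W[...,1]-c[1])<.19)
    # top: raised middle rectangle
    t=m&(abs(W[...,2]-.109)<.008);box=cv2.minAreaRect(W[t][:,:2].astype(np.float32));print(n,t.sum(),np.median(W[t],0).round(4),box)
    a=np.arctan2(e[1],e[0]);ex=np.array([np.cos(a),np.sin(a)]);ey=np.array([-ex[1],ex[0]])
    L=np.stack([(W[...,:2]-c[:2])@ex,(W[...,:2]-c[:2])@ey,W[...,2]],-1)
    for nm,k in(('L',teal&(abs(L[...,0])<.05)&(L[...,1]>.08)),('R',teal&(abs(L[...,0])<.05)&(L[...,1]<-.08))):
        q=L[k];print(nm,len(q));
        if len(q): print('x',np.percentile(q[:,0],[2,98]).round(3)); b=np.round(q[:,1],2); print([(y,q[b==y,2].min().round(3),q[b==y,2].max().round(3),(b==y).sum()) for y in np.unique(b)])
E
```

```text
[[ 0.3989 -0.0879  0.1046]
 [ 0.6379 -0.0766  0.1007]
 [ 0.6403 -0.2426  0.0992]
 [ 0.4048 -0.2518  0.1021]] [ 0.5205 -0.1647  0.1017]
0.23749297847516088 0.16502798773585334 0.04327025200908163
scene 3084 [ 0.5376 -0.1728  0.1098] ((0.5214269161224365, -0.16673937439918518), (0.2501543164253235, 0.204942524433136), 0.7307875752449036)
L 945
x [-0.047  0.047]
[(np.float64(0.08), np.float64(0.105), np.float64(0.112), np.int64(35)), (np.float64(0.09), np.float64(0.105), np.float64(0.118), np.int64(86)), (np.float64(0.1), np.float64(0.113), np.float64(0.125), np.int64(80)), (np.float64(0.11), np.float64(0.119), np.float64(0.133), np.int64(85)), (np.float64(0.12), np.float64(0.126), np.float64(0.133), np.int64(16)), (np.float64(0.24), np.float64(0.105), np.float64(0.109), np.int64(2)), (np.float64(0.25), np.float64(0.105), np.float64(0.11), np.int64(32)), (np.float64(0.26), np.float64(0.105), np.float64(0.11), np.int64(37)), (np.float64(0.27), np.float64(0.105), np.float64(0.114), np.int64(23)), (np.float64(0.28), np.float64(0.108), np.float64(0.115), np.int64(15)), (np.float64(0.29), np
[... 2951 characters left out ...]
at64(0.117), np.int64(52)), (np.float64(0.39), np.float64(0.106), np.float64(0.113), np.int64(27)), (np.float64(0.4), np.float64(0.103), np.float64(0.108), np.int64(20)), (np.float64(0.41), np.float64(0.101), np.float64(0.108), np.int64(27)), (np.float64(0.42), np.float64(0.099), np.float64(0.107), np.int64(9))]
R 318
x [-0.043  0.041]
[(np.float64(-0.12), np.float64(0.119), np.float64(0.128), np.int64(60)), (np.float64(-0.11), np.float64(0.115), np.float64(0.123), np.int64(65)), (np.float64(-0.1), np.float64(0.111), np.float64(0.118), np.int64(77)), (np.float64(-0.09), np.float64(0.106), np.float64(0.113), np.int64(71)), (np.float64(-0.08), np.float64(0.1), np.float64(0.109), np.int64(45))]
```

```bash
python3 -m handwheel '[[[-1,-4,0],[0,0,0]],[[-2,-9,0],[-0.01,0,0]],[[-4,-14,-0.3],[-0.02,0,0]],[[-5,-16.5,-0.5],[-0.03,0,0]],[[-5,-16.5,-0.5],[-0.03,0,0]],[[-5,-16.5,-0.5],[-0.03,0,0]]]' 1
python3 - <<'E'
from h import *
from scipy.spatial.transform import Rotation as Ro
s=r.state();im,d=r.camera('wrist');cv2.imwrite('pics/w1.png',im);np.save('pics/w1.npy',d)
i=r.camera_info('wrist');H=np.array(i['hand_eye'],float);K=np.array(i['intrinsics'],float);print(s['time_s'],s['eef_pos'],s['ee_rot'],H.round(3),s['finger_gap'])
T=np.eye(4);T[:3,:3]=Ro.from_quat(s['ee_rot']).as_matrix();T[:3,3]=s['eef_pos'];np.savez('pics/w1.npz',M=T@H,K=K)
E
```

```text
time_s: 0.85
eef_pos: [0.5199, -0.1642, 0.2881]
ee_rot: [-0.01, 0.707, 0.011, 0.707]
ft_force: [-0.4, 0.2, 0.1]
finger_gap: 0.0299
0.85 [ 0.51990794 -0.16415485  0.28809329] [-0.01044373  0.7073508   0.01102394  0.70669954] [[ 0.    -0.308  0.951 -0.145]
 [ 0.    -0.951 -0.308  0.08 ]
 [ 1.     0.    -0.     0.   ]
 [ 0.     0.     0.     1.   ]] 0.02993700247549512
```

View pics/w1.png

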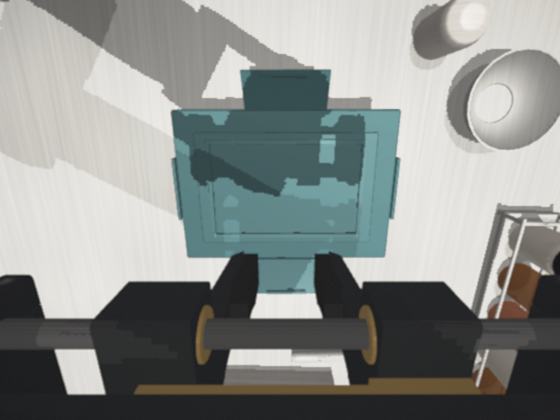

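The wrist picture shows the lid square to the image, with corners at about (172,110), (400,110), (386,257) and (188,257). The left flap is at (242-330, 70-110) and the right flap at (258-318, 258-293).

Run:
```python
from h import *
z=np.load('pics/w1.npz');M,K=z['M'],z['K'];d=np.load('pics/w1.npy')
def pl(u,v,h):
    q=M[:3,:3]@np.array([(u-K[0,2])/K[0,0],(v-K[1,2])/K[1,1],1]);return M[:3,3]+q*(h-M[2,3])/q[2]
def dp(u,v):
    D=np.median(d[v-1:v+2,u-1:u+2]);return M[:3,3]+M[:3,:3]@np.array([(u-K[0,2])/K[0,0],(v-K[1,2])/K[1,1],1])*D
C=np.array([pl(*p,.106) for p in((172,110),(400,110),(386,257),(188,257))]);print(C.round(4),C.mean(0))
e=(C[1]+C[2]-C[0]-C[3])/2;f=(C[0]+C[1]-C[2]-C[3])/2;print(np.linalg.norm(e),np.linalg.norm(f),np.arctan2(e[1],e[0]),np.arctan2(-f[0],f[1]))
print('inner',np.array([pl(*p,.112) for p in((213,141),(359,141),(359,234),(215,234))]).mean(0))
for p in((286,72),(286,90),(286,104),(286,116),(286,170),(280,250),(287,262),(287,270),(287,280),(287,290)):print(p,dp(*p).round(4))
```

```text
[[ 0.3995 -0.0836  0.106 ]
 [ 0.6356 -0.0764  0.106 ]
 [ 0.6435 -0.2445  0.106 ]
 [ 0.4044 -0.2519  0.106 ]] [ 0.52076047 -0.16409533  0.106     ]
0.23772955114525307 0.16831040796740376 0.03094893767901075 0.03795559662185002
inner [ 0.52074402 -0.16333316  0.112     ]
(286, 72) [ 0.5166 -0.0472  0.1315]
(286, 90) [ 0.5171 -0.0617  0.1189]
(286, 104) [ 0.5174 -0.0743  0.1107]
(286, 116) [ 0.5178 -0.0859  0.1051]
(286, 170) [ 0.5195 -0.1419  0.1093]
(280, 250) [ 0.5153 -0.2396  0.105 ]
(287, 262) [ 0.5242 -0.2532  0.1093]
(287, 270) [ 0.5244 -0.2622  0.1125]
(287, 280) [ 0.5247 -0.2724  0.1183]
(287, 290) [ 0.5251 -0.2834  0.1226]
```

Both measurements put the container centre at (0.521, -0.164), yaw about 0.033, so the TCP is right above it. Left flap first: a down-stroke outboard of the hinge.

```bash
python3 -m handwheel '[[[2,4,0],[0,0,0]],[[5,8,0],[0,0,0]],[[9,10.8,0],[0,0,0]],[[13,10.8,0],[0,0,0]],[[15,10.8,0],[0,0,0]],[[16,10.8,0],[0,0,0]],[[17,10.8,0],[0,0,0]]]'; python3 -m handwheel '[[[0.8,0,0],[0,0,0]],[[1.6,0,0],[0,0,0]],[[2.4,0,0],[0,0,0]],[[2.4,0,0],[0,0,0]]]'
```

```text
time_s: 1.78
eef_pos: [0.517, -0.0567, 0.1187]
ee_rot: [-0.011, 0.707, 0.011, 0.707]
ft_force: [0.5, 0.8, 0.4]
finger_gap: 0.0
time_s: 2.28
eef_pos: [0.5165, -0.057, 0.0941]
ee_rot: [-0.01, 0.707, 0.011, 0.707]
ft_force: [0.3, 0.7, -0.1]
finger_gap: 0.0002
```

```bash
python3 -m handwheel '[[[-0.5,0.5,0],[0,0,0]],[[-0.5,2,0],[0,0,0]],[[-0.5,3.7,0],[0,0,0]],[[0.5,3.8,0],[0,0,0]],[[2,3.8,0],[0,0,0]],[[3.2,3.8,0],[0,0,0]],[[3.2,3.8,0],[0,0,0]]]'
python3 - <<'E'
from h import *
a,_=r.camera('scene');b,_=r.camera('side')
a=cv2.resize(a[150:290,180:330],(450,420),interpolation=3);b=cv2.resize(b[190:310,220:340],(350,420)if 0 else (340,420),interpolation=3)
cv2.imwrite('pics/m1.png',np.hstack([a,b]))
E
```

```text
time_s: 3.15
eef_pos: [0.515, -0.0192, 0.0614]
ee_rot: [-0.01, 0.708, 0.011, 0.706]
ft_force: [0.1, -0.2, -0.6]
finger_gap: 0.0005
```

View pics/m1.png

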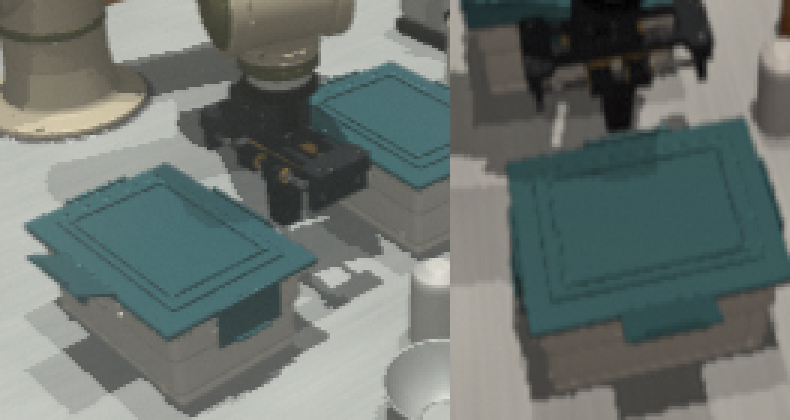

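The left flap has folded below level, showing only a sliver at the lid's back edge around (600,150), and the finger is outside it. Now I push inward in small steps.

```bash
python3 -m handwheel '[[[0,-1,0],[0,0,0]],[[0,-1.8,0],[0,0,0]],[[0,-2.3,0],[0,0,0]],[[0,-2.7,0],[0,0,0]]]';python3 -m handwheel '[[[0,-0.2,0],[0,0,0]],[[0,-0.4,0],[0,0,0]]]';python3 -m handwheel '[[[0,-0.2,0],[0,0,0]],[[0,-0.4,0],[0,0,0]]]'
```

```text
time_s: 3.75
eef_pos: [0.5164, -0.0464, 0.0627]
ee_rot: [-0.01, 0.707, 0.011, 0.707]
ft_force: [0.4, 0.7, -0.8]
finger_gap: 0.0003
time_s: 4.0
eef_pos: [0.5161, -0.0489, 0.062]
ee_rot: [-0.01, 0.707, 0.011, 0.707]
ft_force: [2.3, 8.9, -5.3]
finger_gap: 0.0005
time_s: 4.25
eef_pos: [0.5161, -0.0533, 0.0621]
ee_rot: [-0.01, 0.708, 0.011, 0.706]
ft_force: [0.2, 2.5, -1.3]
finger_gap: 0.0006
```

```bash
python3 -m handwheel '[[[0,-0.2,0],[0,0,0]],[[0,-0.2,0],[0,0,0]]]';python3 -m handwheel '[[[0,-0.2,0],[0,0,0]],[[0,-0.2,0],[0,0,0]]]'; python3 -m handwheel '[[[0,-0.2,0],[0,0,0]],[[0,-0.2,0],[0,0,0]]]'
```

```text
time_s: 4.5
eef_pos: [0.517, -0.0565, 0.063]
ee_rot: [-0.011, 0.707, 0.01, 0.707]
ft_force: [-0.4, 1.5, -0.6]
finger_gap: 0.0006
time_s: 4.75
eef_pos: [0.5169, -0.0583, 0.0628]
ee_rot: [-0.011, 0.707, 0.01, 0.707]
ft_force: [-0.9, -0.5, 0.9]
finger_gap: 0.0004
time_s: 5.0
eef_pos: [0.5168, -0.0599, 0.0627]
ee_rot: [-0.01, 0.707, 0.011, 0.707]
ft_force: [0.1, 2.4, 0.7]
finger_gap: 0.0007
```

```bash
python3 -m handwheel '[[[0,-0.15,0],[0,0,0]],[[0,-0.15,0],[0,0,0]]]'; python3 -m handwheel '[[[0,-0.15,0],[0,0,0]],[[0,-0.15,0],[0,0,0]]]'
```

```text
time_s: 5.25
eef_pos: [0.5168, -0.0604, 0.0627]
ee_rot: [-0.01, 0.707, 0.011, 0.707]
ft_force: [2.2, 9.4, 2.0]
finger_gap: 0.0006
time_s: 5.5
eef_pos: [0.5167, -0.0608, 0.0626]
ee_rot: [-0.009, 0.707, 0.012, 0.707]
ft_force: [1.5, 15.0, 2.9]
finger_gap: 0.001
```

The force peak at the stop, the drop, and then a stiff wall at local y 0.1035 all match a locked left flap. I back off, go up and over, and repeat on the right flap.

```bash
python3 -m handwheel '[[[0,1,0],[0,0,0]],[[0,3,0],[0,0,0]],[[-3,4,0],[0,0,0]],[[-8,4,0],[0,0,0]],[[-12,2,0],[0,0,0]],[[-14,-2,0],[0,0,0]],[[-14,-6,0],[0,0,0]],[[-14,-10,0],[0,0,0]]]'
python3 - <<'E'
from h import *
from scipy.spatial.transform import Rotation as Ro
s=r.state();im,d=r.camera('wrist');cv2.imwrite('pics/w2.png',im);np.save('pics/w2.npy',d)
i=r.camera_info('wrist');H=np.array(i['hand_eye'],float);K=np.array(i['intrinsics'],float);print(s['time_s'],s['eef_pos'])
T=np.eye(4);T[:3,:3]=Ro.from_quat(s['ee_rot']).as_matrix();T[:3,3]=s['eef_pos'];np.savez('pics/w2.npz',M=T@H,K=K)
E
```

```text
time_s: 6.5
eef_pos: [0.52, -0.1635, 0.203]
ee_rot: [-0.011, 0.707, 0.011, 0.707]
ft_force: [-0.4, -0.5, 0.0]
finger_gap: 0.0004
6.5 [ 0.52003235 -0.1634924   0.20301941]
```

View pics/w2.png

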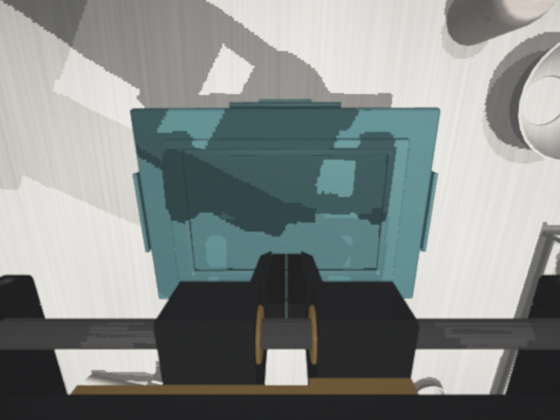

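The left flap's edge shows as a thin strip at (230-340, 100-108), like the locked end flaps, and the container has not visibly moved. Now the right flap down-stroke.

```bash
python3 - <<'E'
from h import *
z=np.load('pics/w2.npz');M,K=z['M'],z['K']
def pl(u,v,h):
    q=M[:3,:3]@np.array([(u-K[0,2])/K[0,0],(v-K[1,2])/K[1,1],1]);return M[:3,3]+q*(h-M[2,3])/q[2]
C=np.array([pl(*p,.106) for p in((131,108),(439,107),(414,297),(158,297))]);print(C.mean(0).round(4),np.arctan2(*(C[1]+C[2]-C[0]-C[3])[1::-1]))
E
python3 -m handwheel '[[[0,-4,0],[0,0,0]],[[0,-8,0],[0,0,0]],[[2,-10.8,0],[0,0,0]],[[5.5,-10.8,0],[0,0,0]],[[7,-10.8,0],[0,0,0]],[[8,-10.8,0],[0,0,0]]]'; python3 -m handwheel '[[[1,0,0],[0,0,0]],[[2,0,0],[0,0,0]],[[2.9,0,0],[0,0,0]],[[2.9,0,0],[0,0,0]]]'
```

```text
[ 0.5201 -0.1627  0.106 ] 0.03224602848690625
time_s: 7.3
eef_pos: [0.5235, -0.2703, 0.1226]
ee_rot: [-0.011, 0.707, 0.011, 0.707]
ft_force: [-0.3, 1.3, 0.9]
finger_gap: 0.0003
time_s: 7.8
eef_pos: [0.5229, -0.2708, 0.093]
ee_rot: [-0.01, 0.707, 0.011, 0.707]
ft_force: [0.3, -0.7, 0.0]
finger_gap: 0.0005
```

```bash
python3 -m handwheel '[[[-0.5,-0.5,0],[0,0,0]],[[-0.5,-2,0],[0,0,0]],[[-0.5,-3.7,0],[0,0,0]],[[0.5,-3.8,0],[0,0,0]],[[2,-3.8,0],[0,0,0]],[[3.1,-3.8,0],[0,0,0]],[[3.1,-3.8,0],[0,0,0]]]'
python3 -m handwheel '[[[0,1,0],[0,0,0]],[[0,1.8,0],[0,0,0]],[[0,2.3,0],[0,0,0]],[[0,2.6,0],[0,0,0]]]';python3 -m handwheel '[[[0,0.2,0],[0,0,0]],[[0,0.4,0],[0,0,0]]]';python3 -m handwheel '[[[0,0.2,0],[0,0,0]],[[0,0.4,0],[0,0,0]]]'
```

```text
time_s: 8.68
eef_pos: [0.5239, -0.3083, 0.0614]
ee_rot: [-0.01, 0.708, 0.011, 0.706]
ft_force: [-0.8, -1.2, -0.3]
finger_gap: 0.0006
time_s: 9.18
eef_pos: [0.5236, -0.2826, 0.063]
ee_rot: [-0.011, 0.707, 0.011, 0.707]
ft_force: [-0.9, -0.5, -0.4]
finger_gap: 0.0005
time_s: 9.43
eef_pos: [0.5235, -0.2801, 0.0625]
ee_rot: [-0.011, 0.707, 0.01, 0.707]
ft_force: [1.4, -9.7, -8.2]
finger_gap: 0.0003
time_s: 9.68
eef_pos: [0.5231, -0.2759, 0.0624]
ee_rot: [-0.011, 0.707, 0.01, 0.707]
ft_force: [-0.2, -3.2, -4.0]
finger_gap: 0.0005
```

```bash
python3 -m handwheel '[[[0,0.2,0],[0,0,0]],[[0,0.4,0],[0,0,0]]]';python3 -m handwheel '[[[0,0.2,0],[0,0,0]],[[0,0.4,0],[0,0,0]]]'; python3 -m handwheel '[[[0,0.15,0],[0,0,0]],[[0,0.15,0],[0,0,0]]]'
```

```text
time_s: 9.93
eef_pos: [0.5232, -0.2707, 0.0628]
ee_rot: [-0.01, 0.707, 0.011, 0.707]
ft_force: [-0.1, 0.0, -0.3]
finger_gap: 0.0001
time_s: 10.18
eef_pos: [0.5232, -0.268, 0.0629]
ee_rot: [-0.012, 0.707, 0.01, 0.707]
ft_force: [-0.7, -11.1, -3.0]
finger_gap: 0.0004
time_s: 10.42
eef_pos: [0.5232, -0.2678, 0.063]
ee_rot: [-0.012, 0.707, 0.009, 0.708]
ft_force: [0.1, -12.5, -4.6]
finger_gap: 0.0004
```

It shows the same pattern: the stop, the snap, then a stiff wall. The two walls are 207 mm apart at the TCP, less the 18 mm finger, giving about 189 mm, against 188 mm for locked flaps. I'll retreat and look.

```bash
python3 -m handwheel '[[[0,-1,0],[0,0,0]],[[0,-3,0],[0,0,0]],[[-3,-4,0],[0,0,0]],[[-8,-4,0],[0,0,0]],[[-13,-4,0],[0,0,0]],[[-18,-4,0],[0,0,0]],[[-20,-4,0],[0,0,0]],[[-20,-4,0],[0,0,0]]]'
python3 -m handwheel '[[[0,5,-2],[0,0,0]],[[0,10,-4],[0,0,0]],[[0,15,-6],[0,0,0]],[[0,20,-8],[0,0,0]],[[0,25,-10],[0,0,0]],[[0,30,-12],[0,0,0]],[[0,30,-12],[0,0,0]]]'
python3 - <<'E'
from h import *
a,da=r.camera('scene');b,db=r.camera('side')
c=np.array([.5201,-.1635]);A=.032;ex=np.array([np.cos(A),np.sin(A)]);ey=np.array([-ex[1],ex[0]])
for n,im,d in(('scene',a,da),('side',b,db)):
    W=cloud(n,d);L=np.stack([(W[...,:2]-c)@ex,(W[...,:2]-c)@ey,W[...,2]],-1);im=im.astype(int)
    t=(im[...,0]-im[...,2]>20)&(abs(L[...,0])<.04)&(L[...,2]>.03)
    for nm,k in(('R',t&(L[...,1]<-.086)&(L[...,1]>-.15)),('L',t&(L[...,1]>.086)&(L[...,1]<.15))):
        q=L[k];print(n,nm,len(q),np.percentile(q[:,1:],[2,50,98],axis=0).round(4).tolist() if len(q) else '')
    old=cv2.imread(f'pics/{n}0.png').astype(int);print(n)
A1=cv2.resize(a[150:300,180:390],(560,400),interpolation=3);B1=cv2.resize(b[200:310,220:340],(240,220),interpolation=3);B2=cv2.resize(b[130:310,200:420],(240,180),interpolation=3)
cv2.imwrite('pics/f1.png',np.hstack([A1,np.vstack([B1,B2])]))
s=r.state();print(s['time_s'],s['eef_pos'])
E
```

```text
time_s: 11.42
eef_pos: [0.5245, -0.3063, 0.2639]
ee_rot: [-0.011, 0.706, 0.01, 0.708]
ft_force: [-0.6, 0.1, 0.4]
finger_gap: 0.0001
time_s: 12.3
eef_pos: [0.394, -0.0072, 0.2619]
ee_rot: [-0.012, 0.707, 0.012, 0.707]
ft_force: [1.0, -0.7, -0.0]
finger_gap: 0.0002
scene R 54 [[-0.0956, 0.0675], [-0.0907, 0.1075], [-0.0863, 0.111]]
scene L 5 [[0.0866, 0.1064], [0.0866, 0.1077], [0.0873, 0.1089]]
scene
side R 71 [[-0.0924, 0.0647], [-0.0893, 0.1049], [-0.0863, 0.1095]]
side L 14 [[0.086, 0.1007], [0.0868, 0.1031], [0.0889, 0.1058]]
side
12.4 [ 0.39531381 -0.00940363  0.26205238]
```

View pics/f1.png

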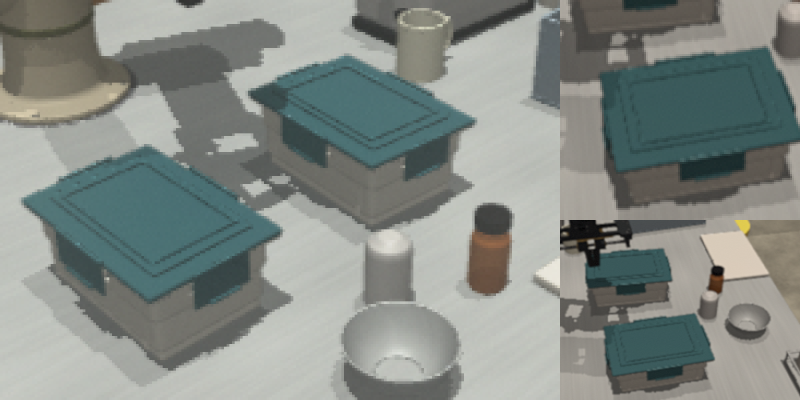

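```bash
python3 -c "
from cell import r
print(r.job_done())"
```

```text
the job is handed in; nothing more can be done
None
```

I folded both long-side flaps of the near container over the lid and pressed them in, and they look locked. I then backed the arm clear and handed the job in at about 12.4 s.

- **Snap:** each flap met its stop at about 9–10 N. The force then dropped and ended in a stiff wall where a locked flap should be. The two walls imply about 189 mm over the flaps, against 188 mm given.
- **Right flap:** the final depth readings show it hanging at y ≈ −90 mm, down to about 66 mm height, which is locked.
- **Left flap:** the final pictures don't show its face. It was checked from above earlier, where only a thin strip of a few mm stood past the lid, and in the final readings nothing stuck out on that side.
- **Container:** the lid centre read about 1.5 mm different after the left press, which is within measuring error, so it may have crept by about a millimetre. I didn't re-measure it after the right press. The press forces peaked at about 15 N on the left and 12.5 N on the right, and that 15 N is right at the stated sliding limit.
- **Other things:** the second container, dredger, spice jar, mug and bowl looked unmoved in the last pictures. The spoon and scoop were outside those crops, but the arm never went near them.

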